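Put the biscuit-cutter box back together

TASK

The biscuit-cutter box has been washed and somebody has dropped lemons in it. First move every lemon from the box into the mixing bowl, then take the three dividers out of the dish drainer and slide each one upright into its own pair of grooves, right down to the floor of the box. Then put every biscuit cutter away, lying flat, each in a compartment of its own, without knocking the timer, dropper bottle or spice jar about.

Things in the scene. Friction and masses are not known exactly. Their poses are not given: they have to be found in the camera images.
- cutter_box: Open wooden box, fixed, 152 (its x) x 316 (its y) x 60 mm high; origin at the centre of its underside, z up; floor 6 mm thick. Inner faces of the long walls at x = -65 and +65 mm, end walls 6 mm thick. Three pairs of vertical grooves face each other in the long walls: 8 mm wide, 5 mm deep (to x = 70 mm), open at the top with rounded lips (radius 4 mm), down to the floor.
- groove_0 (a point): Centre point between the two grooves of the pair at box y = -75 mm, on the box floor; axes as the box's. The divider planes lie across the box (along its x) through this point. Grooves at box y = -75, 0, 75 mm make four compartments 70 mm (y) by 130 mm (x), centred at y = -113.5, -37.5, 37.5 and 113.5 mm.
- groove_1 (a point): Centre point between the two grooves of the pair at box y = 0 mm, on the box floor; axes as the box's. The divider planes lie across the box (along its x) through this point. Grooves at box y = -75, 0, 75 mm make four compartments 70 mm (y) by 130 mm (x), centred at y = -113.5, -37.5, 37.5 and 113.5 mm.
- groove_2 (a point): Centre point between the two grooves of the pair at box y = 75 mm, on the box floor; axes as the box's. The divider planes lie across the box (along its x) through this point. Grooves at box y = -75, 0, 75 mm make four compartments 70 mm (y) by 130 mm (x), centred at y = -113.5, -37.5, 37.5 and 113.5 mm.
- drainer: Steel-wire dish drainer, fixed, 156 (its x) x 210 mm (its y); origin on the table under its centre. Four slots at y = -67.5, -22.5, 22.5 and 67.5 mm: 9 mm gaps between wire hairpins that stand at x = 34 to 56 mm and -56 to -34 mm, up to 62 mm above the table; the middle is open. The dividers stand in three slots on wires whose top is 20 mm above the table.
- divider_a_centre (a point): Loose dark wooden divider panel, 137 mm long (its x), 6 mm thick (its y), 54 mm high (its z), lower edge rounded, 45 g; the three are alike. This point is its centre, 27 mm above its lower edge. Stands on its long edge in the drainer, leaning at most 0.08 rad; grip it across its thickness at the middle of the top edge. Home, its top is flush with the box's top.
- divider_b_centre (a point): Loose dark wooden divider panel, 137 mm long (its x), 6 mm thick (its y), 54 mm high (its z), lower edge rounded, 45 g; the three are alike. This point is its centre, 27 mm above its lower edge. Stands on its long edge in the drainer, leaning at most 0.08 rad; grip it across its thickness at the middle of the top edge. Home, its top is flush with the box's top.
- divider_c_centre (a point): Loose dark wooden divider panel, 137 mm long (its x), 6 mm thick (its y), 54 mm high (its z), lower edge rounded, 45 g; the three are alike. This point is its centre, 27 mm above its lower edge. Stands on its long edge in the drainer, leaning at most 0.08 rad; grip it across its thickness at the middle of the top edge. Home, its top is flush with the box's top.
- lemon_1_centre (a point): Lemon, 71 mm long (its x) by about 53 mm across; this point is its centre. Lies on the box floor at the start, lengthwise roughly across the box (along the box's x). May be absent.
- lemon_2_centre (a point): Lemon, 72 mm long (its x) by about 57 mm across; this point is its centre. Lies on the box floor at the start, lengthwise roughly across the box (along the box's x). May be absent.
- mixing_bowl: Steel mixing bowl, white outside, fixed to the table, 190 mm across the rim, 86 mm high; origin at the centre of its underside.
- cutter_round_centre (a point): Round tin biscuit cutter (open ring), 57 mm across, 24 mm high, lying flat, gripped across its outside; this point is its centre, 12 mm up. May be absent.
- cutter_star_centre (a point): Star-shaped tin biscuit cutter (open outline), 61 mm (its x) by 58 mm (its y), 24 mm high, lying flat, gripped across its outside; this point is its centre, 12 mm up. May be absent.
- cutter_heart_centre (a point): Heart-shaped tin biscuit cutter (open outline), 50 mm (its x) by 55 mm (its y), 24 mm high, lying flat, gripped across its outside; this point is its centre, 12 mm up. May be absent.
- timer: Kitchen timer, 70 mm across, 60 mm high, origin at the centre of its underside; a bystander to leave alone.
- bottle_1: Small amber dropper bottle with black cap, 33 mm across, 102 mm high, origin at the centre of its underside; a bystander to leave alone.
- spice_jar_1: Spice jar with red cap, 45 mm across, 106 mm high, origin at the centre of its underside; a bystander to leave alone.

How it is judged (in metres and radians):
On the way, in this order (a step that is already met when the one before it is completed fails the run):
1. every lemon lies in the mixing bowl (horizontal distance between each of lemon_1_centre, lemon_2_centre and mixing_bowl below 0.075 m and height (world z) of each of lemon_1_centre, lemon_2_centre below 0.085 m), for 0.2 s.
2. each divider is home in its own pair of grooves ((y of divider_a_centre in the frame of cutter_box between -0.078 and -0.072 m or y of divider_a_centre in the frame of cutter_box between -0.003 and 0.003 m or y of divider_a_centre in the frame of cutter_box between 0.072 and 0.078 m) and x of divider_a_centre in the frame of cutter_box between -0.005 and 0.005 m and z of divider_a_centre in the frame of cutter_box between 0.029 and 0.0365 m and angle between each of divider_a_centre, divider_b_centre, divider_c_centre's own z axis and vertical below 0.08 rad and angle between the y axis of each of divider_a_centre, divider_b_centre, divider_c_centre and the y axis of cutter_box, either way round below 0.06 rad and (y of divider_b_centre in the frame of cutter_box between -0.078 and -0.072 m or y of divider_b_centre in the frame of cutter_box between -0.003 and 0.003 m or y of divider_b_centre in the frame of cutter_box between 0.072 and 0.078 m) and x of divider_b_centre in the frame of cutter_box between -0.005 and 0.005 m and z of divider_b_centre in the frame of cutter_box between 0.029 and 0.0365 m and (y of divider_c_centre in the frame of cutter_box between -0.078 and -0.072 m or y of divider_c_centre in the frame of cutter_box between -0.003 and 0.003 m or y of divider_c_centre in the frame of cutter_box between 0.072 and 0.078 m) and x of divider_c_centre in the frame of cutter_box between -0.005 and 0.005 m and z of divider_c_centre in the frame of cutter_box between 0.029 and 0.0365 m), for 0.2 s.
At the end, for the whole second after the job is handed in: Every lemon lies inside the mixing bowl; each of the three dividers stands upright in a pair of grooves of its own with its lower edge within 3 mm of the box floor; every cutter lies flat on the box floor, no two in one compartment; everything is released and at rest (all of step 1 and all of step 2 and x of cutter_round_centre in the frame of cutter_box between -0.065 and 0.065 m and y of cutter_round_centre in the frame of cutter_box between -0.152 and 0.152 m and z of each of cutter_round_centre, cutter_star_centre, cutter_heart_centre in the frame of cutter_box below 0.026 m and angle between each of cutter_round_centre, cutter_star_centre, cutter_heart_centre's own z axis and vertical below 0.2 rad and x of cutter_star_centre in the frame of cutter_box between -0.065 and 0.065 m and y of cutter_star_centre in the frame of cutter_box between -0.152 and 0.152 m and x of cutter_heart_centre in the frame of cutter_box between -0.065 and 0.065 m and y of cutter_heart_centre in the frame of cutter_box between -0.152 and 0.152 m and ((y of cutter_round_centre in the frame of cutter_box below -0.075 m and y of cutter_star_centre in the frame of cutter_box above -0.075 m) or (y of cutter_star_centre in the frame of cutter_box below -0.075 m and y of cutter_round_centre in the frame of cutter_box above -0.075 m) or (y of cutter_round_centre in the frame of cutter_box below 0 m and y of cutter_star_centre in the frame of cutter_box above 0 m) or (y of cutter_star_centre in the frame of cutter_box below 0 m and y of cutter_round_centre in the frame of cutter_box above 0 m) or (y of cutter_round_centre in the frame of cutter_box below 0.075 m and y of cutter_star_centre in the frame of cutter_box above 0.075 m) or (y of cutter_star_centre in the frame of cutter_box below 0.075 m and y of cutter_round_centre in the frame of cutter_box above 0.075 m)) and ((y of cutter_round_centre in the frame of cutter_box below -0.075 m and y of cutter_heart_centre in the frame of cutter_box above -0.075 m) or (y of cutter_heart_centre in the frame of cutter_box below -0.075 m and y of cutter_round_centre in the frame of cutter_box above -0.075 m) or (y of cutter_round_centre in the frame of cutter_box below 0 m and y of cutter_heart_centre in the frame of cutter_box above 0 m) or (y of cutter_heart_centre in the frame of cutter_box below 0 m and y of cutter_round_centre in the frame of cutter_box above 0 m) or (y of cutter_round_centre in the frame of cutter_box below 0.075 m and y of cutter_heart_centre in the frame of cutter_box above 0.075 m) or (y of cutter_heart_centre in the frame of cutter_box below 0.075 m and y of cutter_round_centre in the frame of cutter_box above 0.075 m)) and ((y of cutter_star_centre in the frame of cutter_box below -0.075 m and y of cutter_heart_centre in the frame of cutter_box above -0.075 m) or (y of cutter_heart_centre in the frame of cutter_box below -0.075 m and y of cutter_star_centre in the frame of cutter_box above -0.075 m) or (y of cutter_star_centre in the frame of cutter_box below 0 m and y of cutter_heart_centre in the frame of cutter_box above 0 m) or (y of cutter_heart_centre in the frame of cutter_box below 0 m and y of cutter_star_centre in the frame of cutter_box above 0 m) or (y of cutter_star_centre in the frame of cutter_box below 0.075 m and y of cutter_heart_centre in the frame of cutter_box above 0.075 m) or (y of cutter_heart_centre in the frame of cutter_box below 0.075 m and y of cutter_star_centre in the frame of cutter_box above 0.075 m)) and linear speed of each of lemon_1, lemon_2, divider_a, divider_b, divider_c, cutter_round, cutter_star, cutter_heart below 0.02 m/s); the robot touches nothing.
It fails at once if the timer is pushed more than 3 cm or knocked over (distance of timer from where it was at the start of the episode above 0.03 m or angle between timer's own z axis and vertical above 0.5 rad).
It fails at once if the dropper bottle is pushed more than 3 cm or knocked over (distance of bottle_1 from where it was at the start of the episode above 0.03 m or angle between bottle_1's own z axis and vertical above 0.5 rad).
It fails at once if the spice jar is pushed more than 3 cm or knocked over (distance of spice_jar_1 from where it was at the start of the episode above 0.03 m or angle between spice_jar_1's own z axis and vertical above 0.5 rad).
Of lemon_1, lemon_2 only 1 to 2 are there at a start; the rules pass over those that are not, and their reading is None.
Of cutter_round, cutter_star, cutter_heart only 2 to 3 are there at a start; the rules pass over those that are not, and their reading is None.
At some moment in a run one of cutter_round, cutter_star, cutter_heart may be knocked a few centimetres aside while the robot is not near it.
It also fails if it takes over 210 s, if anything falls off the work surface, if the arm or the gripper's body presses on something with over 40 N, if the wrist force passes 120 N, or if a joint passes its speed limit or range.

ROBOT

A 7-joint arm with a two-finger parallel gripper is mounted at the origin on a cart in front of the work surface, level with it; the furniture and walls round the work are solid. World frame = base frame: x ahead of the robot, y to its left, z up, the work surface at z = 0. Lengths are in mm, angles in degrees, forces in N, time in s.
With the tool pointing down it reaches from about 400 to 900 mm from the base axis. Payload 5.5 kg.
Tool frame: the origin (TCP) lies midway between the tips of the shut fingers; the grasp point (between the pads) lies 19 mm behind it; z points along the fingers, y is the line along which they close (so a half turn about z gives the same grasp; the last joint's range is limited). The gripper opens to 85 mm and grips with 20 to 120 N. Pads are 22 mm wide; open, the fingers measure 114 mm over their backs; the gripper's body (76 mm by 85 mm) begins 54 mm behind the grasp point. The pads swing forward as they close: fully open they stand 13 mm farther back than shut.
Start: joints at [86.471, 28.699, -24.465, 88.831, 12.651, 65.22, -12.049], TCP at [207.461, -616.003, 231.31] pointing down, gripper open.
Joint ranges: [-164.97, 164.97], [-17.58, 116.51], [-87.97, 89.64], [11.32, 138.91], [-80.73, 260.73], [10.89, 115.49], [-147.41, 147.41]. Speed limits (degrees/s): [147.25, 147.25, 180, 180, 180, 180, 180].

INTERFACE

Orientations are given as [roll, pitch, yaw] about the fixed x, y, z axes, in that order (R = Rz(yaw) Ry(pitch) Rx(roll)).
In Python, from station import manip, grab_frame gives the robot as it stands.
- The arm moves only by the tool servo_tool, never from a script. Its argument "rows" is one flat list of numbers, 7 for each row, row after row: the turn, a rotation vector about the world's x, y, z in degrees, then the shift along the world's x, y, z in m, then the closure in counts, from 0 (fully open) to 255 (shut). A call has exactly 8 rows; each row is the pose to reach, as a shift and turn from the pose commanded when the call began; what a row does not reach only later rows make up. A row lasts 1/8 s, in which the tool goes at most 62.5 mm and 10.7 degrees, less where a joint would pass 70% of its speed; a pose out of reach is approached as far as the arm can. A call with a gripper value outside its range is refused whole. The fingers move at their own pace and stop on an object; the grip force is fixed at half the most. Time passes only in rows, so rows that repeat a pose let the fingers close, or fill a call up. It gives the time, the measured TCP pose, the force, the opening and the grip force at its end, in the units of the state.
- manip.get_obs(): the state, without advancing time (a new reading comes with each control period).
- grab_frame(name): name is "scene" or "top" or "wrist"; returns a dict with "frame" (384x512x3 uint8, red, green, blue), "K" (3x3 intrinsics, pixels), "dist" ([k1, k2, p1, p2, k3] as OpenCV has them; the pictures are not rectified), "world_from_camera" (4x4, takes a point from camera to world coordinates); the wrist camera has in their place "T_tool_cam" (4x4, takes a point from camera to tool coordinates, whose origin is the TCP and whose axes are the flange's). Camera axes: x right, y up, looking along -z (the intrinsics and any distortion apply to the point x, -y, -z); pixel columns grow to the right and rows downward; lengths in mm; the calibration is good to about 2 mm. A picture is of the moment at which its call begins: read the wrist's pose just before it. There is no depth.
- manip.hand_in(): hands the job in; it is judged then, once.
The state is a dict: "t": time; "qpos": joint angles; "qd": joint speeds; "tau": joint torques, N m; "eef_pos": TCP position; "tool_rot": TCP orientation; "ft_force": force on the tool from outside, world axes, zero at the start; "wrist_torque": the same for the moment, N m; "width": finger opening in mm; "finger_force": force on a finger pad.
Only numpy, scipy, OpenCV 4.12 (cv2) and the standard library are available. Lean on these libraries where they do the work, as an engineer would, in place of code of your own. Each camera call takes 0.05 s, during which the arm holds its last target. There are 200 camera calls.

## Working session

There is one attempt and no reset: what is moved stays moved. The work goes in short steps, Python scripts to look and compute and a tool call to move; the robot and the scene stay as the last step left them, time stands still between calls to the robot, and variables do not carry over. Pictures are saved under pics/ and viewed, at most 14 in all, crops included, and the job is handed in when it is done.

Besides the shell and the picture viewer there is one more tool, called after "Emit:" by a JSON object that holds its "api" and its "payload". servo_tool: Moves the arm, as the interface text tells. Its arguments: {"type":"object","properties":{"rows":{"type":"array","items":{"type":"number"}}},"required":["rows"]}

```bash
ls; mkdir -p pics
cat > h.py <<'E'
import numpy as np, cv2
from station import manip, grab_frame
from scipy.spatial.transform import Rotation as R
def cam(name):
    o=manip.get_obs(); f=grab_frame(name)
    if name=='wrist':
        T=np.eye(4); T[:3,:3]=R.from_euler('xyz',o['tool_rot'],degrees=True).as_matrix(); T[:3,3]=o['eef_pos']
        W=T@np.array(f['T_tool_cam'])
    else: W=np.array(f['world_from_camera'])
    return f['frame'],np.array(f['K'],float),np.array(f['dist'],float),W
def save(name,fn):
    im,K,d,W=cam(name); cv2.imwrite(f'pics/{fn}.png',im[:,:,::-1]); np.savez(f'pics/{fn}.npz',K=K,d=d,W=W)
    return im
def px2w(fn,pts,z):
    c=np.load(f'pics/{fn}.npz'); K,d,W=c['K'],c['d'],c['W']
    u=cv2.undistortPoints(np.array(pts,float).reshape(-1,1,2),K,d).reshape(-1,2)
    r=np.c_[u[:,0],-u[:,1],-np.ones(len(u))]@W[:3,:3].T
    o=W[:3,3]; z=np.broadcast_to(z,len(u))
    return o+r*((z-o[2])/r[:,2])[:,None]
def w2px(fn,P):
    c=np.load(f'pics/{fn}.npz'); K,d,W=c['K'],c['d'],c['W']
    q=(np.array(P,float).reshape(-1,3)-W[:3,3])@W[:3,:3]
    q=q*[1,-1,-1]
    return cv2.projectPoints(q,np.zeros(3),np.zeros(3),K,d)[0].reshape(-1,2)
E
python3 - <<'E'
from h import *
print(manip.get_obs())
for n in ('scene','top'):
    im=save(n,n+'0'); c=np.load(f'pics/{n}0.npz'); print(n,c['K'],c['W'],c['d'])
a=cv2.imread('pics/top0.png'); cv2.imwrite('pics/top0v.png',cv2.resize(a,(800,600),interpolation=cv2.INTER_CUBIC))
E
```

```text
pics
{'t': 0.0, 'qpos': array([ 86.47132193,  28.755517  , -24.45176876,  88.89184105,
        12.65224847,  65.21856751, -12.04832735]), 'qd': array([ 0.11365251,  0.11481934, -0.08980984,  0.08887994,  0.0567264 ,
       -0.12709467, -0.0027756 ]), 'tau': array([ 3.58289744e-04, -5.69531035e+01, -5.81623569e+00, -2.80939311e+01,
        1.07336583e-02,  1.18562160e-02, -3.81410615e-06]), 'eef_pos': array([ 207.13608037, -615.38299976,  230.23553182]), 'tool_rot': array([-1.79887697e+02, -2.54997792e-03,  1.86122929e+01]), 'ft_force': array([ 0.57314917, -0.72414294, -0.05014528]), 'wrist_torque': array([-0.01487205, -0.03962329,  0.02181639]), 'finger_force': 0.0, 'width': 85.40494950243347}
scene [[489.7358176    0.         248.66989191]
 [  0.         489.7358176  184.0769483 ]
 [  0.           0.           1.        ]] [[-6.18895528e-01  5.03017230e-01 -6.03276050e-01 -1.80903080e+02]
 [-7.85460067e-01 -3.91873710e-01  4.79048513e-01  5.94480455e+02]
 [ 4.56163160e-03  7.70330229e-01  6.37628834e-01  8.98087248e+02]
 [ 0.00000000e+00  0.00000000e+00  0.00000000e+00  1.00000000e+00]] [-0.09833484  0.          0.          0.          0.        ]
top [[443.00388257   0.         256.93630187]
 [  0.         443.00388257 186.318384  ]
 [  0.           0.           1.        ]] [[-1.35981343e-02  9.95326559e-01 -9.56040391e-02  4.63006129e+02]
 [-9.99907237e-01 -1.36104456e-02  5.23355147e-04 -6.41937909e+01]
 [-7.80304298e-04  9.56022872e-02  9.95419306e-01  1.45830757e+03]
 [ 0.00000000e+00  0.00000000e+00  0.00000000e+00  1.00000000e+00]] [-0.00764493  0.          0.          0.          0.        ]
```

View pics/top0v.png

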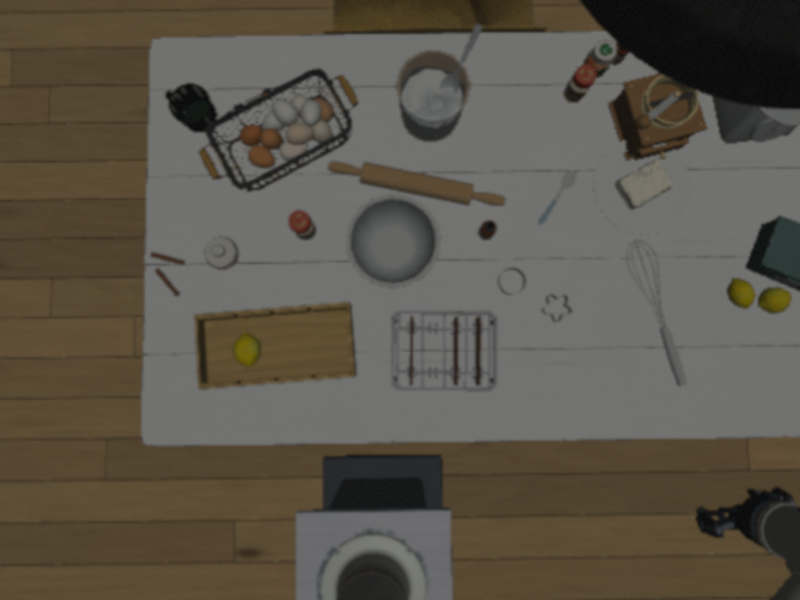

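View pics/scene0.png

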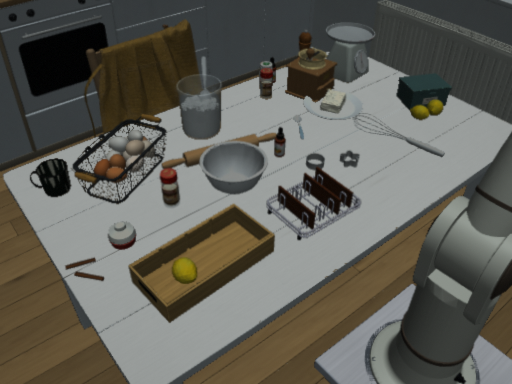

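The top view shows the box with one lemon at (247,349), the bowl at (393,240), the drainer at (444,350) with dividers at columns 411, 456 and 479, the ring at (512,281) and the star at (557,306). There is no heart. Jar is at (301,222), bottle at (487,229) and timer at (220,252).

Run:
```python
from h import *
s=.64
def p(n,pt,z): print(n,px2w('top0',np.array(pt)*s-.18,z).round(0).tolist())
p('lemon',[(247,349)],33)
p('box top corners',[(195,314),(349,303),(356,376),(200,388)],60)
p('bowl rim',[(393,240)],86)
p('drainer corners',[(393,313),(495,313),(495,388),(392,388)],50)
p('div top mids',[(411,350),(456,350),(479,350)],74)
p('ring/star',[(512,281),(557,306)],20)
p('jar/bottle/timer',[(301,219),(487,227),(220,248)],[100,100,55])
print(cam('wrist')[3].round(3), np.array(grab_frame('wrist')['K']).round(1),np.array(grab_frame('wrist')['T_tool_cam']).round(3))
```

```text
lemon [[485.0, 254.0, 33.0]]
box top corners [[557.0, 354.0, 60.0], [575.0, 42.0, 60.0], [428.0, 29.0, 60.0], [408.0, 342.0, 60.0]]
bowl rim [[699.0, -49.0, 86.0]]
drainer corners [[554.0, -47.0, 50.0], [551.0, -254.0, 50.0], [400.0, -250.0, 50.0], [403.0, -43.0, 50.0]]
div top mids [[478.0, -82.0, 74.0], [477.0, -171.0, 74.0], [477.0, -217.0, 74.0]]
ring/star [[620.0, -296.0, 20.0], [566.0, -388.0, 20.0]]
jar/bottle/timer [[741.0, 134.0, 100.0], [720.0, -236.0, 100.0], [692.0, 306.0, 55.0]]
[[ 3.18000e-01  9.07000e-01  2.75000e-01  2.77122e+02]
 [-9.48000e-01  3.05000e-01  9.10000e-02 -5.91151e+02]
 [-2.00000e-03 -2.89000e-01  9.57000e-01  3.72762e+02]
 [ 0.00000e+00  0.00000e+00  0.00000e+00  1.00000e+00]] [[264.5   0.  256.8]
 [  0.  264.5 192.7]
 [  0.    0.    1. ]] [[-1.00000e-03  9.57000e-01  2.89000e-01  7.40820e+01]
 [ 1.00000e+00  1.00000e-03 -0.00000e+00 -9.45000e-01]
 [-0.00000e+00  2.89000e-01 -9.57000e-01 -1.42412e+02]
 [ 0.00000e+00  0.00000e+00  0.00000e+00  1.00000e+00]]
```

Emit:
{"api": "servo_tool", "payload": {"rows": [0,0,-18.6,0.293,0.415,0.07,0,0,0,-18.6,0.293,0.415,0.07,0,0,0,-18.6,0.293,0.415,0.07,0,0,0,-18.6,0.293,0.415,0.07,0,0,0,-18.6,0.293,0.415,0.07,0,0,0,-18.6,0.293,0.415,0.07,0,0,0,-18.6,0.293,0.415,0.07,0,0,0,-18.6,0.293,0.415,0.07,0]}}

```text
t: 1.25
eef_pos: [494.0, -209.8, 300.1]
tool_rot: [180.0, -0.0, -0.0]
ft_force: [0.7, -0.6, 0.5]
width: 85.2
finger_force: 0.0
```

Emit:
{"api": "servo_tool", "payload": {"rows": [0,0,0,0,0,0,0,0,0,0,0,0,0,0,0,0,0,0,0,0,0,0,0,0,0,0,0,0,0,0,0,0,0,0,0,0,0,0,0,0,0,0,0,0,0,0,0,0,0,0,0,0,0,0,0,0]}}

```text
t: 2.25
eef_pos: [493.1, -211.3, 299.6]
tool_rot: [-180.0, -0.0, 0.0]
ft_force: [0.5, 1.1, -0.4]
width: 85.5
finger_force: 0.0
```

Run:
```python
from h import *
a=save('wrist','w1')
cv2.imwrite('pics/w1v.png',cv2.resize(a[:,:,::-1],(800,600),interpolation=cv2.INTER_CUBIC))
print(manip.get_obs()['eef_pos'])
```

```text
[ 493.13791979 -211.35541787  299.55916988]
```

View pics/w1v.png

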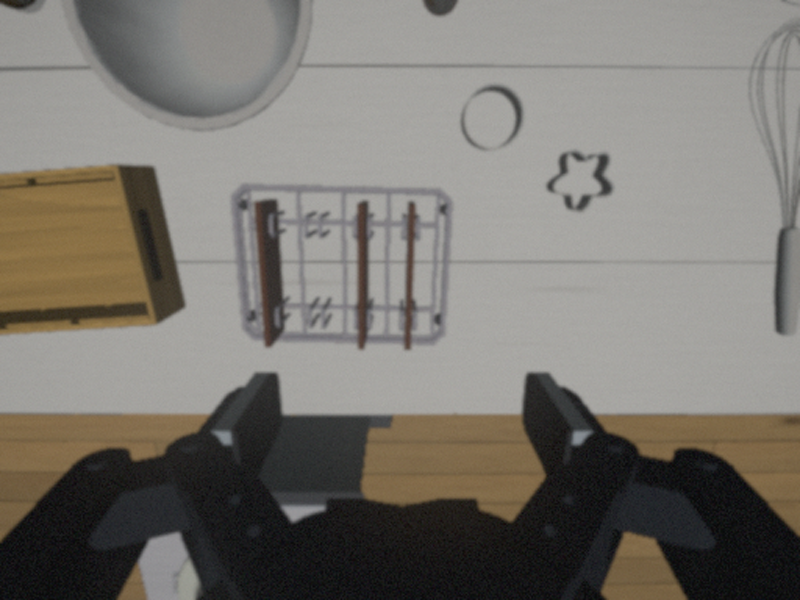

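The wrist view shows dividers with top edges about (262,203)-(267,344), (363,203)-(362,347) and (411,204)-(408,347). The ring is at (491,118), the star at (580,180), and the box's end corners are at (120,167) and (152,323).

```bash
python3 - <<'E'
from h import *
def p(n,pt,z): print(n,px2w('w1',np.array(pt)*.64-.18,z).round(1).tolist())
for l in ([(262,203),(267,344)],[(363,203),(362,347)],[(411,204),(408,347)]): p('div',l,74)
p('star',[(580,180)],24);p('ring top/bot',[(487,118)],24)
p('box',[(120,167),(152,323)],60)
p('drainer',[(233,187),(450,191),(442,343),(244,341)],60)
E
python3 - <<'E'
import cv2
a=cv2.imread('pics/w1.png')[115:235,145:300]
cv2.imwrite('pics/w1c.png',cv2.resize(a,None,fx=5,fy=5,interpolation=cv2.INTER_CUBIC))
E
```

```text
div [[545.2, -89.0, 74.0], [413.0, -80.9, 74.0]]
div [[545.0, -176.8, 74.0], [409.9, -172.2, 74.0]]
div [[544.2, -218.5, 74.0], [409.9, -216.4, 74.0]]
star [[564.0, -384.1, 24.0]]
ring top/bot [[619.6, -290.2, 24.0]]
box [[576.0, 38.9, 60.0], [429.4, 35.8, 60.0]]
drainer [[558.4, -59.7, 60.0], [554.6, -253.7, 60.0], [408.2, -250.5, 60.0], [410.4, -53.3, 60.0]]
```

Emit:
{"api": "servo_tool", "payload": {"rows": [0,0,3.3,-0.008,0.466,-0.05,0,0,0,3.3,-0.008,0.466,-0.05,0,0,0,3.3,-0.008,0.466,-0.05,0,0,0,3.3,-0.008,0.466,-0.05,0,0,0,3.3,-0.008,0.466,-0.05,0,0,0,3.3,-0.008,0.466,-0.05,0,0,0,3.3,-0.008,0.466,-0.05,0,0,0,3.3,-0.008,0.466,-0.05,0]}}

```text
t: 3.3
eef_pos: [483.8, 258.9, 249.5]
tool_rot: [-179.9, 0.0, 3.6]
ft_force: [0.1, -0.1, -0.3]
width: 85.4
finger_force: 0.0
```

Emit:
{"api": "servo_tool", "payload": {"rows": [0,0,0,0,0,0,0,0,0,0,0,0,0,0,0,0,0,0,0,0,0,0,0,0,0,0,0,0,0,0,0,0,0,0,0,0,0,0,0,0,0,0,0,0,0,0,0,0,0,0,0,0,0,0,0,0]}}

```text
t: 4.3
eef_pos: [485.1, 254.6, 249.5]
tool_rot: [180.0, 0.0, 3.3]
ft_force: [-0.3, -0.5, -1.5]
width: 85.6
finger_force: 0.0
```

Run:
```python
from h import *
a=save('wrist','w2')
cv2.imwrite('pics/w2v.png',cv2.resize(a[:,:,::-1],(800,600),interpolation=cv2.INTER_CUBIC))
print(manip.get_obs()['eef_pos'])
```

```text
[485.128417   254.6899469  249.55165183]
```

View pics/w2v.png

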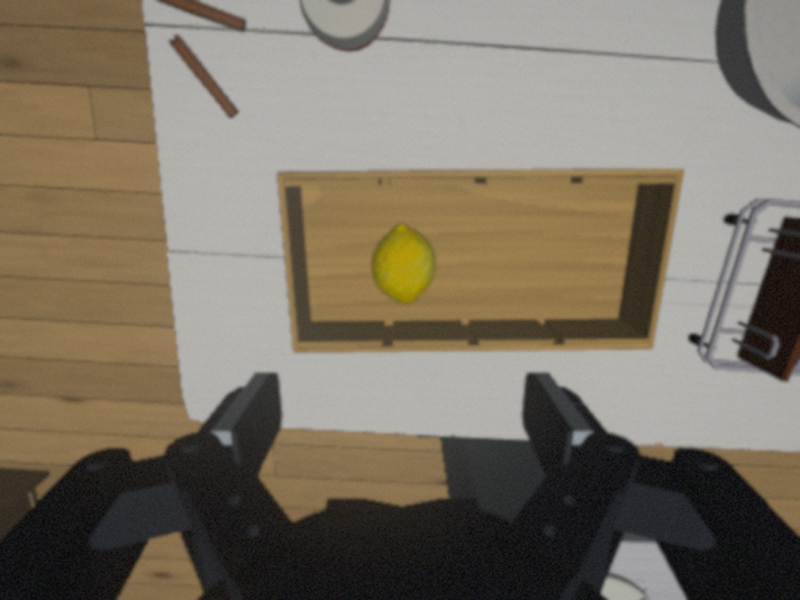

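View pics/w1c.png

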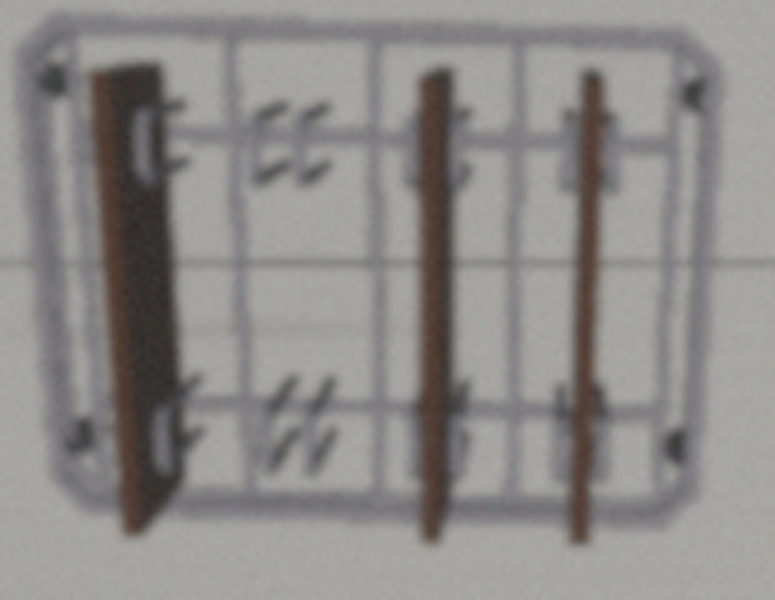

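The lemon is centred at (404,263). Box top corners are at (278,172), (684,169), (653,349) and (294,352). Far-wall grooves are at (380,181), (480,180), (577,180), near-wall ones at (388,342), (473,341), (559,341). The crop shows divider top edges (99,72)-(131,530), (432,75)-(431,540) and (593,75)-(579,540).

Run:
```python
from h import *
def p(n,pt,z): 
    r=px2w('w2',np.array(pt)*.64-.18,z); print(n,r.round(1).tolist()); return r
p('lemon',[(404,263),(404,224),(404,303),(371,263),(436,263)],33)
def fit(S,D):
    S=np.array(S,float);D=D[:,:2]
    a=S-S.mean(0);b=D-D.mean(0); th=np.arctan2((a[:,0]*b[:,1]-a[:,1]*b[:,0]).sum(),(a*b).sum())
    Rm=np.array([[np.cos(th),-np.sin(th)],[np.sin(th),np.cos(th)]]); t=D.mean(0)-Rm@S.mean(0)
    print('fit',t,np.degrees(th),'res',(D-S@Rm.T-t).round(1).tolist())
c=p('corn',[(278,172),(684,169),(653,349),(294,352)],60)
fit([(76,158),(76,-158),(-76,-158),(-76,158)],c)
g=p('groove',[(380,181),(480,180),(577,180),(388,342),(473,341),(559,341)],60)
fit([(69,75),(69,0),(69,-75),(-69,75),(-69,0),(-69,-75)],g)
q=np.array([(99,72),(131,530),(432,75),(431,540),(593,75),(579,540)])/5+[145-.4,115-.4]
d=px2w('w1',q,74)
for i in (0,2,4):
    v=d[i]-d[i+1]; print('div',d[i:i+2].mean(0).round(1),np.hypot(*v[:2]),np.degrees(np.arctan2(-v[1],v[0])))
```

```text
lemon [[486.0, 253.6, 33.0], [520.0, 255.6, 33.0], [449.1, 251.4, 33.0], [484.3, 282.7, 33.0], [487.6, 225.4, 33.0]]
corn [[556.9, 354.9, 60.0], [577.4, 42.9, 60.0], [427.7, 32.2, 60.0], [407.2, 345.2, 60.0]]
fit [492.33297288 193.81670772] 3.77909500676077 res [[-0.8, -1.6], [-1.1, 1.8], [0.8, 1.1], [1.2, -1.2]]
groove [[554.6, 276.3, 60.0], [559.8, 199.3, 60.0], [564.3, 124.3, 60.0], [421.3, 263.8, 60.0], [426.4, 190.5, 60.0], [430.6, 116.0, 60.0]]
fit [492.84819286 195.02858648] 3.956728950741924 res [[-1.9, 1.7], [-1.9, -0.5], [-2.6, -0.7], [2.5, -1.3], [2.4, 0.2], [1.4, 0.5]]
div [479.1 -82.9  74. ] 134.22720703287914 1.6761452661830814
div [ 477.  -173.2   74. ] 136.51257225447904 1.7700843731478821
div [ 477.  -217.3   74. ] 136.47687985915928 1.4078295381920276
```

Emit:
{"api": "servo_tool", "payload": {"rows": [0,0,0.5,0.001,-0.001,-0.06,0,0,0,0.5,0.001,-0.001,-0.12,0,0,0,0.5,0.001,-0.001,-0.17,0,0,0,0.5,0.001,-0.001,-0.21,0,0,0,0.5,0.001,-0.001,-0.23,0,0,0,0.5,0.001,-0.001,-0.239,0,0,0,0.5,0.001,-0.001,-0.239,0,0,0,0.5,0.001,-0.001,-0.239,120]}}

```text
t: 5.35
eef_pos: [487.0, 254.2, 11.6]
tool_rot: [-180.0, -0.1, 3.8]
ft_force: [0.2, -0.2, 0.6]
width: 70.0
finger_force: 0.0
```

Emit:
{"api": "servo_tool", "payload": {"rows": [0,0,0,0,0,0,255,0,0,0,0,0,0,255,0,0,0,0,0,0,255,0,0,0,0,0,0,255,0,0,0,0,0,0,255,0,0,0,0,0,0,255,0,0,0,0,0,0.02,255,0,0,0,0,0,0.04,255]}}

```text
t: 6.35
eef_pos: [486.4, 253.8, 52.3]
tool_rot: [-180.0, -0.0, 3.8]
ft_force: [0.2, 0.2, -1.2]
width: 53.4
finger_force: 63.2
```

Emit:
{"api": "servo_tool", "payload": {"rows": [0,0,0,0,0,0.06,255,0,0,0,0,0,0.11,255,0,0,0,0.03,-0.043,0.15,255,0,0,0,0.06,-0.085,0.15,255,0,0,0,0.09,-0.128,0.15,255,0,0,0,0.12,-0.17,0.15,255,0,0,0,0.15,-0.213,0.15,255,0,0,0,0.18,-0.256,0.15,255]}}

```text
t: 7.35
eef_pos: [667.0, -3.8, 202.5]
tool_rot: [-180.0, -0.1, 3.8]
ft_force: [0.7, -0.2, -1.1]
width: 53.8
finger_force: 63.6
```

Emit:
{"api": "servo_tool", "payload": {"rows": [0,0,0,0.033,-0.047,0,255,0,0,0,0.033,-0.047,0,255,0,0,0,0.033,-0.047,-0.05,255,0,0,0,0.033,-0.047,-0.1,255,0,0,0,0.033,-0.047,-0.14,255,0,0,0,0.033,-0.047,-0.15,255,0,0,0,0.033,-0.047,-0.15,255,0,0,0,0.033,-0.047,-0.15,255]}}

```text
t: 8.35
eef_pos: [701.0, -49.0, 53.4]
tool_rot: [180.0, -0.2, 3.8]
ft_force: [-0.7, 0.0, -0.9]
width: 53.9
finger_force: 63.6
```

Emit:
{"api": "servo_tool", "payload": {"rows": [0,0,0,0,0,0,60,0,0,0,0,0,0,60,0,0,0,0,0,0,60,0,0,0,0,0,0,60,0,0,0,0,0,0,60,0,0,0,0,0,0.05,60,0,0,0,0,0,0.1,60,0,0,0,0,0,0.15,60]}}

```text
t: 9.35
eef_pos: [698.9, -49.3, 201.9]
tool_rot: [-180.0, 0.0, 3.8]
ft_force: [-0.2, 0.2, 0.4]
width: 65.3
finger_force: 0.0
```

Emit:
{"api": "servo_tool", "payload": {"rows": [0,0,-5.3,-0.045,-0.021,0,130,0,0,-5.3,-0.09,-0.042,0,130,0,0,-5.3,-0.135,-0.063,-0.01,130,0,0,-5.3,-0.18,-0.084,-0.02,130,0,0,-5.3,-0.225,-0.105,-0.04,130,0,0,-5.3,-0.257,-0.115,-0.05,130,0,0,-5.3,-0.257,-0.115,-0.05,130,0,0,-5.3,-0.257,-0.115,-0.05,130]}}

```text
t: 10.35
eef_pos: [443.3, -164.3, 151.2]
tool_rot: [180.0, -0.1, -1.5]
ft_force: [0.9, -0.2, 0.5]
width: 42.2
finger_force: 0.0
```

Run:
```python
from h import *
o=manip.get_obs(); print(o['t'],o['eef_pos'],np.abs(o['qd']).max())
a=save('wrist','w3'); save('top','top1')
cv2.imwrite('pics/w3v.png',cv2.resize(a[:,:,::-1],(800,600),interpolation=cv2.INTER_CUBIC))
b=cv2.imread('pics/top1.png')[120:180,200:300]
print(b[20:35,45:60].mean((0,1)), (b[:,:,0].astype(int)<b[:,:,2]*.5).sum())
```

```text
10.35 [ 443.26065146 -164.32490977  151.16588139] 1.0329836376596229
[59.64       91.02222222 94.20888889] 229
```

View pics/w3v.png

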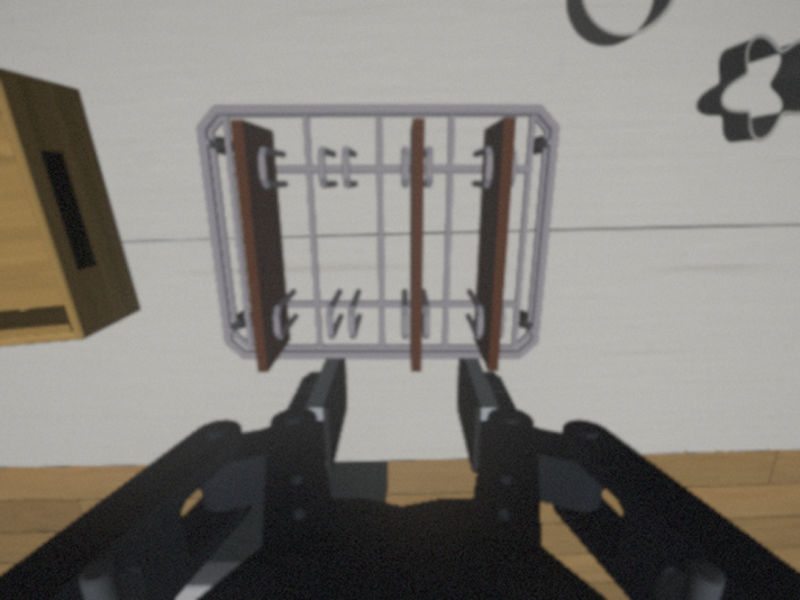

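The view shows divider top edges (238,121)-(263,370), (418,119)-(416,370) and (509,118)-(493,370). The top-camera colours say the lemon is in the bowl.

Run:
```python
from h import *
q=np.array([(238,121),(263,370),(418,119),(416,370),(509,118),(493,370)])*.64-.18
d=px2w('w3',q,74)
for i in (0,2,4):
    v=d[i]-d[i+1]; print('div',d[i:i+2].mean(0).round(1),np.hypot(*v[:2]).round(1),np.degrees(np.arctan2(v[1],v[0])))
```

```text
div [478.4 -83.3  74. ] 134.7 -1.740367221230067
div [ 476.4 -172.4   74. ] 135.4 -1.3772037174265965
div [ 475.5 -217.3   74. ] 136.0 -1.2443319086388087
```

Emit:
{"api": "servo_tool", "payload": {"rows": [0,0,0,0.034,-0.053,0,135,0,0,0,0.034,-0.053,0,135,0,0,0,0.034,-0.053,-0.04,135,0,0,0,0.034,-0.053,-0.07,135,0,0,0,0.034,-0.053,-0.095,135,0,0,0,0.034,-0.053,-0.11,135,0,0,0,0.034,-0.053,-0.11,135,0,0,0,0.034,-0.053,-0.11,135]}}

```text
t: 11.45
eef_pos: [477.1, -217.4, 41.4]
tool_rot: [180.0, -0.1, -1.5]
ft_force: [0.6, 0.3, -0.2]
width: 40.1
finger_force: 0.0
```

Emit:
{"api": "servo_tool", "payload": {"rows": [0,0,0,0,0,0,255,0,0,0,0,0,0,255,0,0,0,0,0,0,255,0,0,0,0,0,0,255,0,0,0,0,0,0.02,255,0,0,0,0,0,0.05,255,0,0,0,0,0,0.09,255,0,0,0,0,0,0.13,255]}}

```text
t: 12.45
eef_pos: [475.9, -217.0, 172.6]
tool_rot: [-180.0, 0.0, -1.5]
ft_force: [0.7, -0.3, 0.5]
width: 5.1
finger_force: 60.0
```

Emit:
{"api": "servo_tool", "payload": {"rows": [0,0,5.35,0.0035,0.056,0,255,0,0,5.35,0.007,0.112,0,255,0,0,5.35,0.0105,0.168,0,255,0,0,5.35,0.014,0.224,0,255,0,0,5.35,0.0175,0.28,0,255,0,0,5.35,0.0215,0.326,0,255,0,0,5.35,0.0215,0.3366,-0.03,255,0,0,5.35,0.0215,0.3366,-0.06,255]}}

```text
t: 13.45
eef_pos: [497.9, 121.3, 111.3]
tool_rot: [-180.0, -0.1, 4.0]
ft_force: [1.1, -1.4, -1.0]
width: 5.1
finger_force: 60.0
```

Emit:
{"api": "servo_tool", "payload": {"rows": [0,0,0,0,0,0,255,0,0,0,0,0,0,255,0,0,0,0,0,0,255,0,0,0,0,0,0,255,0,0,0,0,0,0,255,0,0,0,0,0,0,255,0,0,0,0,0,0,255,0,0,0,0,0,0,255]}}

```text
t: 14.45
eef_pos: [497.6, 119.2, 110.5]
tool_rot: [-180.0, 0.0, 3.9]
ft_force: [1.2, 0.8, -0.6]
width: 5.1
finger_force: 59.9
```

Run:
```python
from h import *
o=manip.get_obs(); print(o['t'],o['eef_pos'],o['tool_rot'])
a=save('wrist','w4')
cv2.imwrite('pics/w4v.png',cv2.resize(a[:,:,::-1],(800,600),interpolation=cv2.INTER_CUBIC))
```

```text
14.45 [497.57665923 119.2456863  110.49776765] [-1.79999475e+02  7.86312659e-03  3.86368289e+00]
```

View pics/w4v.png

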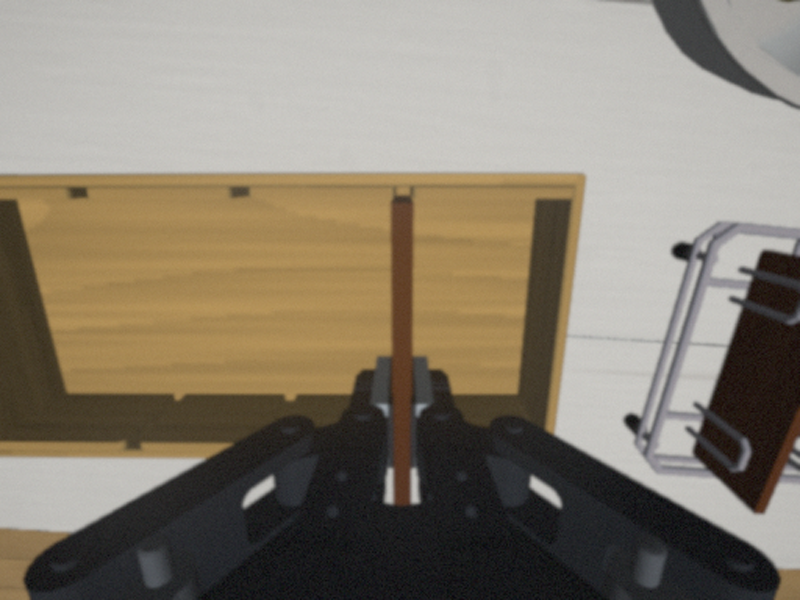

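The held divider runs (402,198)-(402,505) along its top edge. Far-wall grooves are at (78,193), (240,192) and (403,190); groove_2's near slot is at (133,445). I'll enlarge the grooves.

Run:
```python
import cv2,numpy as np
a=cv2.imread('pics/w4.png')
t=[cv2.resize(a[y:y+25,x:x+66],None,fx=12,fy=8,interpolation=cv2.INTER_CUBIC) for x,y in ((20,110),(120,110),(225,110))]
cv2.imwrite('pics/w4c.png',np.vstack(t)[:600])
```

```text
(no output)
```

View pics/w4c.png

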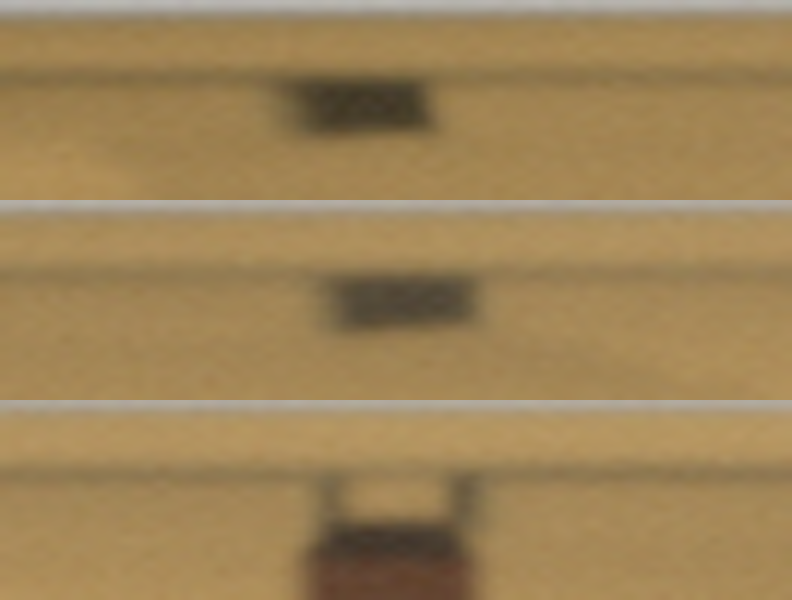

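Run:
```python
from h import *
c,s=np.cos(np.radians(3.86)),np.sin(np.radians(3.86))
def L(P): # rel. to TCP, in tool-yaw frame (x along box x, y along box y)
    P=np.array(P)[:,:2]-[497.58,119.25]; return np.c_[P[:,0]*c+P[:,1]*s,-P[:,0]*s+P[:,1]*c].round(2).tolist()
print('div far top,bot',L(px2w('w4',[(257.1,128.3)],142.5)),L(px2w('w4',[(258,125.2)],88.5)))
print('div near top',L(px2w('w4',[(257.2,323)],142.5)))
print('g0,g1,g2 far x=70',L(px2w('w4',[(257.6,119.3),(153.3,119),(49.7,119.3)],60)))
print('x=65 at 60',L(px2w('w4',[(257.6,126)],60)),'outer x=76',L(px2w('w4',[(257.6,111),(153,111),(50,111)],60)))
print('near g2',L(px2w('w4',[(133*.64,445*.64)],60)))
print('end outer wall y=-158',L(px2w('w4',[(584*.64-.2,178*.64-.2),(545*.64,455*.64)],60)))
print('near outer',L(px2w('w4',[(100*.64,457*.64),(200*.64,458*.64)],60)))
```

```text
div far top,bot [[67.83, 0.9]] [[66.71, 0.3]]
div near top [[-29.53, 0.9]]
g0,g1,g2 far x=70 [[69.51, 0.45], [69.87, 73.96], [70.03, 147.85]]
x=65 at 60 [[64.92, 0.45]] outer x=76 [[75.1, 0.45], [75.27, 73.57], [75.66, 146.38]]
near g2 [[-66.92, 148.5]]
end outer wall y=-158 [[73.35, -80.89], [-73.22, -78.18]]
near outer [[-74.87, 168.63], [-75.17, 112.62]]
```

Emit:
{"api": "servo_tool", "payload": {"rows": [0,0,0,0.0012,0,-0.01,255,0,0,0,0.0012,0,-0.016,255,0,0,0,0.0012,0,-0.02,255,0,0,0,0.0012,0,-0.024,255,0,0,0,0.0012,0,-0.028,255,0,0,0,0.0012,0,-0.032,255,0,0,0,0.0012,0,-0.036,255,0,0,0,0.0012,0,-0.04,255]}}

```text
t: 15.5
eef_pos: [498.9, 119.3, 70.3]
tool_rot: [-180.0, -0.0, 3.9]
ft_force: [-0.3, 0.0, -0.4]
width: 5.2
finger_force: 59.9
```

Emit:
{"api": "servo_tool", "payload": {"rows": [0,0,0,0,0,-0.006,255,0,0,0,0,0,-0.012,255,0,0,0,0,0,-0.018,255,0,0,0,0,0,-0.024,255,0,0,0,0,0,-0.03,255,0,0,0,0,0,-0.035,255,0,0,0,0,0,-0.039,255,0,0,0,0,0,-0.041,255]}}

```text
t: 16.5
eef_pos: [498.8, 119.2, 29.3]
tool_rot: [180.0, 0.0, 3.9]
ft_force: [-0.6, -0.4, -1.0]
width: 5.3
finger_force: 59.9
```

Emit:
{"api": "servo_tool", "payload": {"rows": [0,0,0,0,0,-0.001,255,0,0,0,0,0,-0.002,255,0,0,0,0,0,-0.002,255,0,0,0,0,0,-0.002,160,0,0,0,0,0,-0.002,160,0,0,0,0,0,-0.002,150,0,0,0,0,0,-0.002,150,0,0,0,0,0,-0.002,150]}}

```text
t: 17.5
eef_pos: [498.8, 119.2, 27.6]
tool_rot: [180.0, -0.0, 3.9]
ft_force: [-0.2, 1.3, 0.7]
width: 34.8
finger_force: 0.0
```

Emit:
{"api": "servo_tool", "payload": {"rows": [0,0,0,0,0,0.04,140,0,0,0,0,0,0.1,140,0,0,-5.3,-0.0045,-0.058,0.11,140,0,0,-5.3,-0.009,-0.116,0.11,140,0,0,-5.3,-0.0135,-0.174,0.11,140,0,0,-5.3,-0.018,-0.232,0.11,140,0,0,-5.3,-0.0224,-0.285,0.11,140,0,0,-5.3,-0.0224,-0.2917,0.11,140]}}

```text
t: 18.5
eef_pos: [475.2, -177.6, 137.3]
tool_rot: [179.9, 0.0, -1.9]
ft_force: [0.4, 0.6, -0.6]
width: 38.7
finger_force: 0.0
```

Emit:
{"api": "servo_tool", "payload": {"rows": [0,0,0,0,0,0,140,0,0,0,0,0,0,140,0,0,0,0,0,-0.04,140,0,0,0,0,0,-0.07,140,0,0,0,0,0,-0.09,140,0,0,0,0,0,-0.096,140,0,0,0,0,0,-0.096,140,0,0,0,0,0,-0.096,140]}}

```text
t: 19.5
eef_pos: [477.4, -172.6, 42.5]
tool_rot: [180.0, -0.1, -1.4]
ft_force: [-1.2, 0.2, 0.6]
width: 38.8
finger_force: 0.0
```

Emit:
{"api": "servo_tool", "payload": {"rows": [0,0,0,0,0,0,255,0,0,0,0,0,0,255,0,0,0,0,0,0,255,0,0,0,0,0,0,255,0,0,0,0,0,0.02,255,0,0,0,0,0,0.05,255,0,0,0,0,0,0.09,255,0,0,0,0,0,0.12,255]}}

```text
t: 20.5
eef_pos: [476.8, -172.2, 164.1]
tool_rot: [180.0, -0.1, -1.4]
ft_force: [-0.3, 0.2, -0.3]
width: 5.4
finger_force: 61.2
```

Emit:
{"api": "servo_tool", "payload": {"rows": [0,0,5.3,0.0027,0.058,0,255,0,0,5.3,0.0054,0.116,0,255,0,0,5.3,0.008,0.174,0,255,0,0,5.3,0.0107,0.232,0,255,0,0,5.3,0.0134,0.29,0,255,0,0,5.3,0.016,0.348,0,255,0,0,5.3,0.0167,0.3666,-0.02,255,0,0,5.3,0.0167,0.3666,-0.052,255]}}

```text
t: 21.5
eef_pos: [493.8, 197.7, 111.2]
tool_rot: [-179.9, -0.2, 4.1]
ft_force: [-0.4, -0.6, -0.4]
width: 5.4
finger_force: 61.3
```

Emit:
{"api": "servo_tool", "payload": {"rows": [0,0,0,0,0,0,255,0,0,0,0,0,0,255,0,0,0,0,0,0,255,0,0,0,0,0,0,255,0,0,0,0,0,0,255,0,0,0,0,0,0,255,0,0,0,0,0,0,255,0,0,0,0,0,0,255]}}

```text
t: 22.5
eef_pos: [493.1, 194.2, 109.5]
tool_rot: [-180.0, 0.0, 3.9]
ft_force: [-0.0, 0.4, -0.7]
width: 5.0
finger_force: 61.2
```

Run:
```python
from h import *
o=manip.get_obs(); print(o['t'],o['eef_pos'],o['tool_rot'],o['width'])
a=save('wrist','w5')[:,:,::-1]
t=[cv2.resize(a[y:y+25,x:x+66],None,fx=12,fy=8,interpolation=cv2.INTER_CUBIC) for x,y in ((120,110),(225,110),(335,110))]
cv2.imwrite('pics/w5c.png',np.vstack(t))
```

```text
22.5 [493.06349825 194.17943798 109.50373282] [-1.79999984e+02  6.80860046e-03  3.86752876e+00] 4.955970576744674
```

View pics/w5c.png

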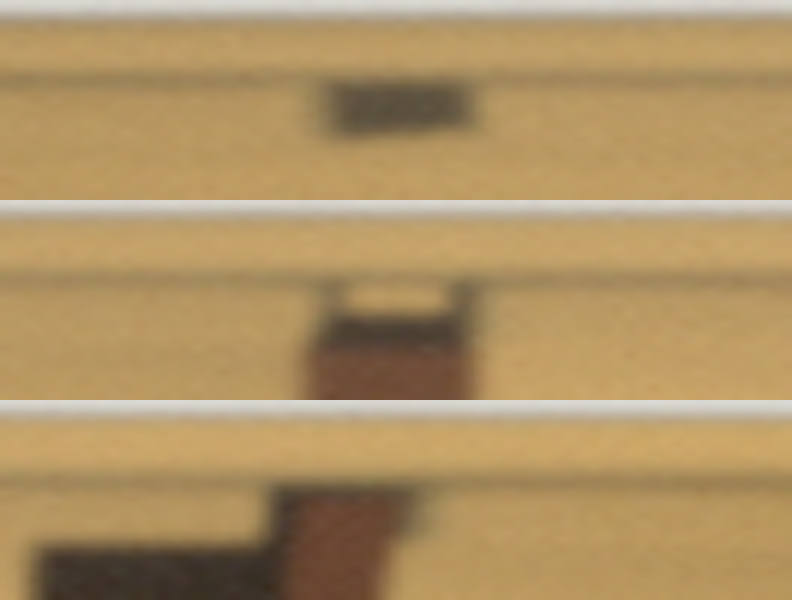

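Divider b (end at crop v≈318-345) sits over groove_1 with its centre at u≈391 against the groove's 397. The first divider is seated in groove_0. I'm lowering it.

Emit:
{"api": "servo_tool", "payload": {"rows": [0,0,0,0.0002,0,-0.01,255,0,0,0,0.0002,0,-0.016,255,0,0,0,0.0002,0,-0.02,255,0,0,0,0.0002,0,-0.024,255,0,0,0,0.0002,0,-0.028,255,0,0,0,0.0002,0,-0.032,255,0,0,0,0.0002,0,-0.036,255,0,0,0,0.0002,0,-0.04,255]}}

```text
t: 23.55
eef_pos: [493.4, 194.1, 69.3]
tool_rot: [-180.0, -0.0, 3.9]
ft_force: [0.7, 0.2, -0.2]
width: 5.4
finger_force: 61.2
```

Emit:
{"api": "servo_tool", "payload": {"rows": [0,0,0,0,0,-0.004,255,0,0,0,0,0,-0.008,255,0,0,0,0,0,-0.012,255,0,0,0,0,0,-0.016,255,0,0,0,0,0,-0.02,255,0,0,0,0,0,-0.024,255,0,0,0,0,0,-0.028,255,0,0,0,0,0,-0.03,255]}}

```text
t: 24.55
eef_pos: [493.2, 194.1, 39.3]
tool_rot: [180.0, 0.0, 3.9]
ft_force: [-1.6, 0.1, -0.3]
width: 4.7
finger_force: 61.2
```

Emit:
{"api": "servo_tool", "payload": {"rows": [0,0,0,0,0,-0.005,255,0,0,0,0,0,-0.009,255,0,0,0,0,0,-0.012,255,0,0,0,0,0,-0.012,255,0,0,0,0,0,-0.012,150,0,0,0,0,0,-0.012,150,0,0,0,0,0,-0.012,150,0,0,0,0,0,-0.012,150]}}

```text
t: 25.55
eef_pos: [493.3, 194.1, 27.4]
tool_rot: [-180.0, 0.0, 3.9]
ft_force: [0.8, 0.3, -0.3]
width: 35.0
finger_force: 0.0
```

Emit:
{"api": "servo_tool", "payload": {"rows": [0,0,0,0,0,0.04,140,0,0,0,0,0,0.1,140,0,0,-5.4,-0.003,-0.058,0.12,140,0,0,-5.4,-0.006,-0.116,0.12,140,0,0,-5.4,-0.009,-0.174,0.12,140,0,0,-5.4,-0.012,-0.232,0.12,140,0,0,-5.4,-0.0148,-0.27,0.12,140,0,0,-5.4,-0.0148,-0.2774,0.12,140]}}

```text
t: 26.55
eef_pos: [477.9, -86.7, 147.3]
tool_rot: [179.9, 0.0, -1.9]
ft_force: [-0.0, 0.2, 0.0]
width: 38.6
finger_force: 0.0
```

Emit:
{"api": "servo_tool", "payload": {"rows": [0,0,0,0,0,0,140,0,0,0,0,0,0,140,0,0,0,0,0,-0.04,140,0,0,0,0,0,-0.08,140,0,0,0,0,0,-0.1,140,0,0,0,0,0,-0.106,140,0,0,0,0,0,-0.106,140,0,0,0,0,0,-0.106,140]}}

```text
t: 27.55
eef_pos: [479.6, -83.3, 42.7]
tool_rot: [180.0, -0.1, -1.5]
ft_force: [0.5, -0.2, -0.2]
width: 38.3
finger_force: 0.0
```

Emit:
{"api": "servo_tool", "payload": {"rows": [0,0,0,0,0,0,255,0,0,0,0,0,0,255,0,0,0,0,0,0,255,0,0,0,0,0,0,255,0,0,0,0,0,0.02,255,0,0,0,0,0,0.05,255,0,0,0,0,0,0.09,255,0,0,0,0,0,0.12,255]}}

```text
t: 28.55
eef_pos: [478.5, -83.1, 162.7]
tool_rot: [-180.0, -0.0, -1.5]
ft_force: [0.6, 0.3, -1.4]
width: 5.3
finger_force: 61.2
```

Emit:
{"api": "servo_tool", "payload": {"rows": [0,0,5.3,0.0016,0.058,0,255,0,0,5.3,0.0032,0.116,0,255,0,0,5.3,0.0048,0.174,0,255,0,0,5.3,0.0064,0.232,0,255,0,0,5.3,0.008,0.29,0,255,0,0,5.3,0.0097,0.348,0,255,0,0,5.3,0.0097,0.3522,-0.02,255,0,0,5.3,0.0097,0.3522,-0.052,255]}}

```text
t: 29.55
eef_pos: [488.3, 270.0, 109.0]
tool_rot: [-180.0, -0.1, 3.9]
ft_force: [-0.3, -0.6, -1.3]
width: 5.3
finger_force: 61.2
```

Emit:
{"api": "servo_tool", "payload": {"rows": [0,0,0,0,0,0,255,0,0,0,0,0,0,255,0,0,0,0,0,0,255,0,0,0,0,0,0,255,0,0,0,0,0,0,255,0,0,0,0,0,0,255,0,0,0,0,0,0,255,0,0,0,0,0,0,255]}}

```text
t: 30.55
eef_pos: [488.2, 269.0, 109.5]
tool_rot: [-180.0, 0.0, 3.8]
ft_force: [-0.4, -0.0, 0.2]
width: 4.9
finger_force: 61.2
```

Run:
```python
from h import *
o=manip.get_obs(); print(o['t'],o['eef_pos'],o['tool_rot'],o['width'])
a=save('wrist','w6')[:,:,::-1]
t=[cv2.resize(a[y:y+25,x:x+66],None,fx=12,fy=8,interpolation=cv2.INTER_CUBIC) for x,y in ((225,110),(335,110),(435,110))]
cv2.imwrite('pics/w6c.png',np.vstack(t))
```

```text
30.55 [488.20791907 268.96952683 109.5388257 ] [-1.79998656e+02  1.23308149e-03  3.76299503e+00] 4.866282202645682
```

View pics/w6c.png

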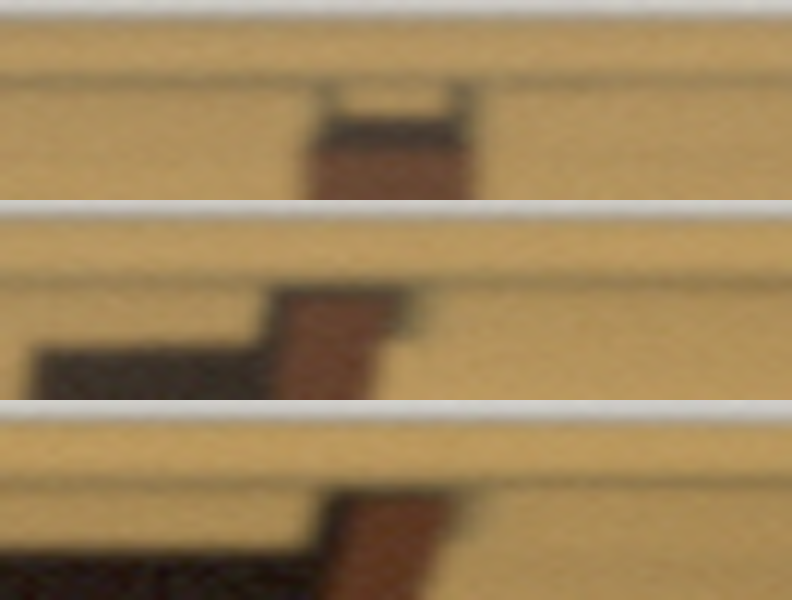

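Same alignment as before (groove u≈395, divider u≈390, end gap 40), and both earlier dividers are seated. I'm lowering it.

Emit:
{"api": "servo_tool", "payload": {"rows": [0,0,0.1,0,0,-0.01,255,0,0,0.1,0,0,-0.016,255,0,0,0.1,0,0,-0.02,255,0,0,0.1,0,0,-0.024,255,0,0,0.1,0,0,-0.028,255,0,0,0.1,0,0,-0.032,255,0,0,0.1,0,0,-0.036,255,0,0,0.1,0,0,-0.04,255]}}

```text
t: 31.6
eef_pos: [488.3, 268.9, 69.3]
tool_rot: [-180.0, -0.0, 3.9]
ft_force: [0.3, -0.4, -1.2]
width: 5.3
finger_force: 61.2
```

Emit:
{"api": "servo_tool", "payload": {"rows": [0,0,0,0,0,-0.004,255,0,0,0,0,0,-0.008,255,0,0,0,0,0,-0.012,255,0,0,0,0,0,-0.016,255,0,0,0,0,0,-0.02,255,0,0,0,0,0,-0.024,255,0,0,0,0,0,-0.028,255,0,0,0,0,0,-0.03,255]}}

```text
t: 32.6
eef_pos: [488.1, 268.9, 39.3]
tool_rot: [180.0, 0.0, 3.9]
ft_force: [1.0, -0.1, -1.5]
width: 5.0
finger_force: 61.2
```

Emit:
{"api": "servo_tool", "payload": {"rows": [0,0,0,0,0,-0.005,255,0,0,0,0,0,-0.009,255,0,0,0,0,0,-0.012,255,0,0,0,0,0,-0.012,255,0,0,0,0,0,-0.012,150,0,0,0,0,0,-0.012,150,0,0,0,0,0,-0.012,150,0,0,0,0,0,-0.012,150]}}

```text
t: 33.6
eef_pos: [488.2, 268.9, 27.4]
tool_rot: [180.0, 0.0, 3.9]
ft_force: [-0.0, -0.5, -0.8]
width: 35.4
finger_force: 0.0
```

Emit:
{"api": "servo_tool", "payload": {"rows": [0,0,0,0,0,0.04,140,0,0,0,0,0,0.1,140,0,0,0,0,-0.02,0.15,60,0,0,0,0,-0.05,0.18,0,0,0,0,0,-0.074,0.18,0,0,0,0,0,-0.074,0.18,0,0,0,0,0,-0.074,0.18,0,0,0,0,0,-0.074,0.18,0]}}

```text
t: 34.6
eef_pos: [487.7, 196.3, 207.2]
tool_rot: [-180.0, 0.0, 4.0]
ft_force: [0.6, 0.1, -0.8]
width: 85.5
finger_force: 0.0
```

Run:
```python
from h import *
o=manip.get_obs(); print(o['t'],o['eef_pos'],o['tool_rot'],o['width'])
save('wrist','w7')
```

```text
34.6 [487.72748837 196.27526471 207.24618968] [-1.79954881e+02  3.94389758e-02  3.96998133e+00] 85.53291976234746
```

Emit:
{"api": "servo_tool", "payload": {"rows": [0,0,-3.9,0.02,-0.06,0,0,0,0,-3.9,0.042,-0.12,0,0,0,0,-3.9,0.042,-0.18,0,0,0,0,-3.9,0.042,-0.24,0,0,0,0,-3.9,0.042,-0.3,0,0,0,0,-3.9,0.042,-0.36,0,0,0,0,-3.9,0.042,-0.42,0,0,0,0,-3.9,0.042,-0.48,0,0]}}

```text
t: 35.65
eef_pos: [530.7, -286.1, 207.3]
tool_rot: [-180.0, -0.0, 0.0]
ft_force: [1.0, -0.4, -0.1]
width: 85.6
finger_force: 0.0
```

Emit:
{"api": "servo_tool", "payload": {"rows": [0,0,0,0,-0.05,0,0,0,0,0,0,-0.05,0,0,0,0,0,0,-0.05,0,0,0,0,0,0,-0.05,0,0,0,0,0,0,-0.05,0,0,0,0,0,0,-0.05,0,0,0,0,0,0,-0.05,0,0,0,0,0,0,-0.05,0,0]}}

```text
t: 36.65
eef_pos: [530.2, -335.1, 207.6]
tool_rot: [180.0, -0.0, -0.0]
ft_force: [0.2, 0.0, 0.6]
width: 85.9
finger_force: 0.0
```

Run:
```python
from h import *
o=manip.get_obs(); print(o['t'],o['eef_pos'],o['tool_rot'],o['width'])
save('wrist','w8')
a=cv2.imread('pics/w8.png')[0:200,100:500]; b=cv2.imread('pics/w7.png')[80:250]
b=cv2.resize(b,(800,266),interpolation=cv2.INTER_CUBIC); a=cv2.resize(a[:167],(800,334),interpolation=cv2.INTER_CUBIC)
cv2.imwrite('pics/w78.png',np.vstack([a,b]))
```

```text
36.65 [ 530.22261762 -335.07598902  207.61467874] [ 1.79991357e+02 -2.93762760e-03 -3.95900648e-02] 85.8850138370609
```

View pics/w78.png

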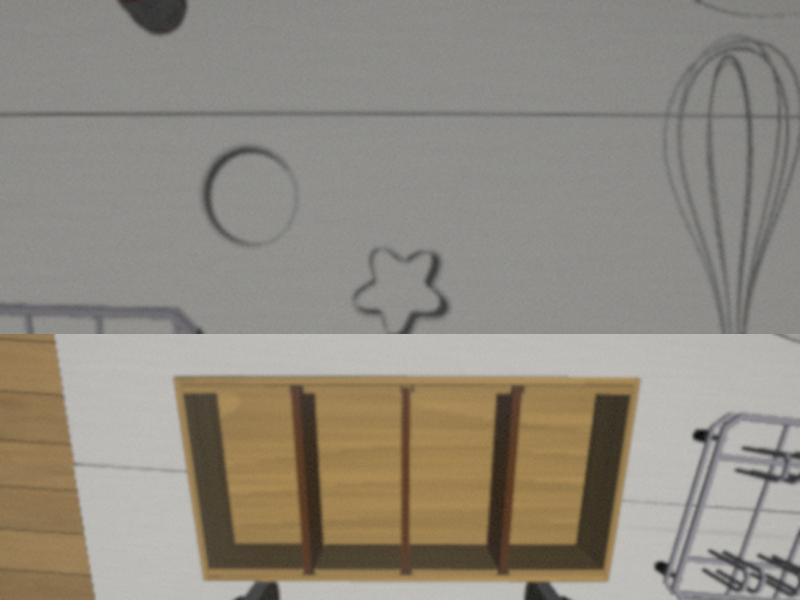

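Crop top: ring spans (204-298, 147-245), star tips at about (357,298), (447,303), (378,250), (434,250), and the bottom one near (400,335). Crop bottom: all three dividers stand in their grooves flush with the rim.

Run:
```python
from h import *
def p(n,pt,z): print(n,(px2w('w8',np.array(pt)/2+[99.75,-.25],z)[:,:2]).round(1).tolist())
p('ring c',[(251,196)],12); p('ring ext',[(204,196),(298,196),(251,147),(251,245)],12)
p('star tips',[(357,298),(447,303),(378,250),(434,250),(400,335)],12)
print(manip.get_obs()['qpos'])
a=cv2.imread('pics/w8.png')[100:200,200:400]
cv2.imwrite('pics/star.png',cv2.resize(a,(800,400),interpolation=cv2.INTER_CUBIC))
```

```text
ring c [[621.6, -296.1]]
ring ext [[621.7, -267.7], [621.6, -324.5], [648.9, -297.1], [593.0, -295.1]]
star tips [[560.2, -361.4], [557.0, -418.9], [589.9, -373.8], [589.9, -408.5], [536.3, -389.8]]
[ 54.89106518  29.64186986 -34.43859566  93.41108553  18.35607016
  62.68307325 -74.60145839]
```

View pics/star.png

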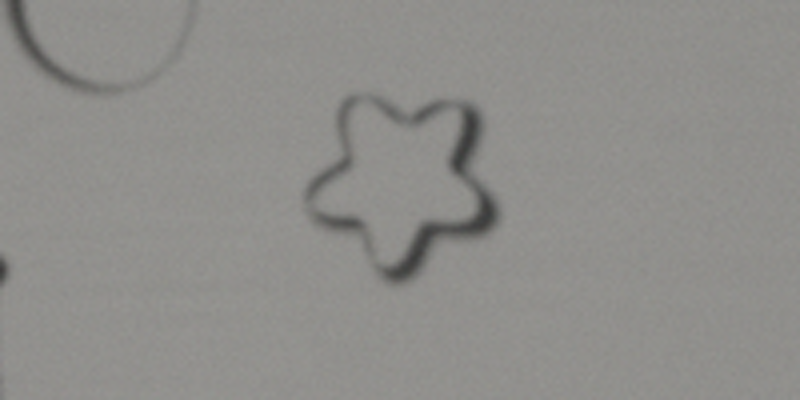

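Emit:
{"api": "servo_tool", "payload": {"rows": [0,0,-10.6,0.011,0.005,0,0,0,0,-21.2,0.023,0.01,0,0,0,0,-31.8,0.034,0.015,0,0,0,0,-42.4,0.046,0.02,0,0,0,0,-53,0.057,0.024,0,0,0,0,-63.6,0.068,0.029,0,0,0,0,-74.2,0.08,0.034,0,0,0,0,-84.8,0.0913,0.039,0,0]}}

```text
t: 37.7
eef_pos: [614.4, -295.7, 200.5]
tool_rot: [179.4, 0.7, -80.6]
ft_force: [-0.5, 0.3, -3.2]
width: 85.3
finger_force: 0.0
```

Run:
```python
from h import *
def p(n,pt,z): print(n,(px2w('w8',np.array(pt)/4+[199.6,99.6],z)[:,:2]).round(1).tolist())
p('L,TL base',[(309,200),(357,98)],0); p('R,B,TR top',[(495,213),(395,278),(478,105)],24)
o=manip.get_obs(); print(o['eef_pos'],o['tool_rot'],o['qpos'])
f=save('wrist','w9')
cv2.imwrite('pics/w9v.png',f[:,:,::-1])
```

```text
L,TL base [[557.6, -360.5], [590.2, -375.3]]
R,B,TR top [[556.7, -416.1], [536.4, -386.2], [589.1, -408.8]]
[ 614.36298544 -295.70665551  200.53789018] [179.36667095   0.69032782 -80.60704909] [  24.14844066   32.07788228   -0.84838692   85.13858927    0.23838628
   63.69295794 -147.28457196]
```

Emit:
{"api": "servo_tool", "payload": {"rows": [0,0,-1.3,0,0,-0.04,0,0,0,-1.3,0,0,-0.09,0,0,0,-1.3,0,0,-0.13,0,0,0,-1.3,0,0,-0.13,0,0,0,-1.3,0,0,-0.13,0,0,0,-1.3,0,0,-0.13,0,0,0,-1.3,0,0,-0.13,0,0,0,-1.3,0,0,-0.13,0]}}

```text
t: 38.75
eef_pos: [614.3, -297.1, 72.4]
tool_rot: [179.4, 0.4, -81.9]
ft_force: [0.8, 0.5, -0.4]
width: 85.4
finger_force: 0.0
```

Emit:
{"api": "servo_tool", "payload": {"rows": [0,0,10.6,0,0,0.05,0,0,0,21.2,0,0,0.05,0,0,0,31.8,0,0,0.05,0,0,0,42.4,0,0,0.05,0,0,0,53,0,0,0.05,0,0,0,63.6,0,0,0.05,0,0,0,74.2,0,0,0.05,0,0,0,84.8,0,0,0.05,0]}}

```text
t: 39.75
eef_pos: [613.8, -297.0, 121.6]
tool_rot: [179.3, 0.5, 3.3]
ft_force: [-0.1, -0.2, -0.1]
width: 85.5
finger_force: 0.0
```

Emit:
{"api": "servo_tool", "payload": {"rows": [0,0,0,0,0,0,0,0,0,0,0,0,0,0,0,0,0,0,0,0,0,0,0,0,0,0,0,0,0,0,0,0,0,0,0,0,0,0,0,0,0,0,0,0,0,0,0,0,0,0,0,0,0,0,0,0]}}

```text
t: 40.75
eef_pos: [613.8, -296.9, 121.3]
tool_rot: [179.3, 0.5, 2.9]
ft_force: [-0.3, -0.6, 0.0]
width: 85.3
finger_force: 0.0
```

Run:
```python
from h import *
o=manip.get_obs(); print(o['t'],o['eef_pos'],o['tool_rot'],o['qpos'])
```

```text
40.75 [ 613.76968564 -296.93710764  121.25070661] [179.29744883   0.49687163   2.91220276] [ 35.06804603  37.46369896 -17.47024757  88.82616284  13.75785642
  55.95803099 -73.88002108]
```

Emit:
{"api": "servo_tool", "payload": {"rows": [0.7,-0.5,0,0.0077,0.001,0,0,0.7,-0.5,0,0.0077,0.001,-0.04,0,0.7,-0.5,0,0.0077,0.001,-0.08,0,0.7,-0.5,0,0.0077,0.001,-0.105,0,0.7,-0.5,0,0.0077,0.001,-0.115,0,0.7,-0.5,0,0.0077,0.001,-0.12,0,0.7,-0.5,0,0.0077,0.001,-0.12,0,0.7,-0.5,0,0.0077,0.001,-0.12,80]}}

```text
t: 41.75
eef_pos: [622.5, -296.3, 2.6]
tool_rot: [179.9, -0.1, 2.9]
ft_force: [-0.3, 0.5, -0.4]
width: 69.9
finger_force: 0.0
```

Emit:
{"api": "servo_tool", "payload": {"rows": [0,0,0,0,0,0,255,0,0,0,0,0,0,255,0,0,0,0,0,0,255,0,0,0,0,0,0,255,0,0,0,0,0,0,255,0,0,0,0,0,0.01,255,0,0,0,0,0,0.02,255,0,0,0,0,0,0.03,255]}}

```text
t: 42.75
eef_pos: [621.6, -296.0, 32.2]
tool_rot: [180.0, -0.1, 2.9]
ft_force: [-0.3, 0.1, -0.3]
width: 54.1
finger_force: 63.1
```

Emit:
{"api": "servo_tool", "payload": {"rows": [0,0,0,0,0,0.06,255,0,0,10.6,-0.01,0.03,0.12,255,0,0,21.2,-0.025,0.08,0.14,255,0,0,31.8,-0.04,0.13,0.14,255,0,0,42.4,-0.055,0.18,0.14,255,0,0,53,-0.07,0.23,0.14,255,0,0,63.6,-0.09,0.28,0.14,255,0,0,74.2,-0.105,0.33,0.14,255]}}

```text
t: 43.75
eef_pos: [515.7, 35.3, 172.0]
tool_rot: [179.9, 0.0, 77.5]
ft_force: [1.0, 0.8, -0.2]
width: 54.1
finger_force: 63.3
```

Emit:
{"api": "servo_tool", "payload": {"rows": [0,0,8,-0.008,0.03,0,255,0,0,16.7,-0.0156,0.0469,0,255,0,0,16.7,-0.0156,0.0469,0,255,0,0,16.7,-0.0156,0.0469,0,255,0,0,16.7,-0.0156,0.0469,0,255,0,0,16.7,-0.0156,0.0469,0,255,0,0,16.7,-0.0156,0.0469,0,255,0,0,16.7,-0.0156,0.0469,0,255]}}

```text
t: 44.75
eef_pos: [501.0, 80.9, 171.3]
tool_rot: [180.0, -0.0, 93.8]
ft_force: [-0.5, 0.1, -0.0]
width: 53.7
finger_force: 63.3
```

Run:
```python
from h import *
o=manip.get_obs(); print(o['t'],o['eef_pos'],o['tool_rot'],o['qpos'],o['width'])
```

```text
44.75 [500.95717274  80.88345331 171.26745434] [ 1.79970600e+02 -4.19977747e-02  9.37974301e+01] [ 26.44817195  22.97475414 -46.76877778 111.88928512  20.61926316
  53.70424739 -26.70163957] 53.72252141146378
```

Emit:
{"api": "servo_tool", "payload": {"rows": [0,0,0,0,0,-0.05,255,0,0,0,0,0,-0.09,255,0,0,0,0,0,-0.11,255,0,0,0,0,0,-0.125,255,0,0,0,0,0,-0.14,255,0,0,0,0,0,-0.15,255,0,0,0,0,0,-0.157,255,0,0,0,0,0,-0.162,255]}}

```text
t: 45.75
eef_pos: [501.2, 81.0, 9.2]
tool_rot: [179.9, -0.0, 93.8]
ft_force: [-0.4, 0.3, -0.3]
width: 54.3
finger_force: 63.3
```

Emit:
{"api": "servo_tool", "payload": {"rows": [0,0,0,0,0,0,255,0,0,0,0,0,0,255,0,0,0,0,0,0,60,0,0,0,0,0,0,60,0,0,0,0,0,0,60,0,0,0,0,0,0,60,0,0,0,0,0,0.03,60,0,0,0,0,0,0.09,60]}}

```text
t: 46.75
eef_pos: [498.9, 80.6, 98.4]
tool_rot: [-179.7, -0.1, 93.8]
ft_force: [1.3, 0.3, 0.9]
width: 65.0
finger_force: 0.0
```

Emit:
{"api": "servo_tool", "payload": {"rows": [0,0,0,0,0,0.05,0,0,0,-10.6,0.002,-0.03,0.1,0,0,0,-21.2,0.007,-0.09,0.1,0,0,0,-31.8,0.012,-0.15,0.1,0,0,0,-42.4,0.016,-0.21,0.1,0,0,0,-53,0.021,-0.27,0.1,0,0,0,-63.6,0.025,-0.33,0.1,0,0,0,-74.2,0.03,-0.39,0.1,0]}}

```text
t: 47.75
eef_pos: [530.7, -310.9, 199.4]
tool_rot: [180.0, -0.0, 19.3]
ft_force: [2.1, -0.1, 0.7]
width: 85.2
finger_force: 0.0
```

Emit:
{"api": "servo_tool", "payload": {"rows": [0,0,-10,0.006,-0.05,0,0,0,0,-19.6,0.006,-0.079,0,0,0,0,-19.6,0.006,-0.079,0,0,0,0,-19.6,0.006,-0.079,0,0,0,0,-19.6,0.006,-0.079,0,0,0,0,-19.6,0.006,-0.079,0,0,0,0,-19.6,0.006,-0.079,0,0,0,0,-19.6,0.006,-0.079,0,0]}}

```text
t: 48.75
eef_pos: [537.0, -387.9, 199.4]
tool_rot: [180.0, -0.0, 0.0]
ft_force: [-0.7, -0.3, -0.1]
width: 85.3
finger_force: 0.0
```

Run:
```python
from h import *
o=manip.get_obs(); print(o['t'],o['eef_pos'],o['tool_rot'],o['qpos'])
a=save('wrist','w10')[:,:,::-1]
px=w2px('w10',[(557.6,-360.5,0),(590.2,-375.3,0),(556.7,-416.1,24),(536.4,-386.2,24),(589,-408.8,24)]); print(px.round(1))
save('top','top2'); t=cv2.imread('pics/top2.png')
A=cv2.resize(a[40:190,100:400],(600,300),interpolation=cv2.INTER_CUBIC)
B=cv2.resize(t[140:260,110:350],(600,300),interpolation=cv2.INTER_CUBIC)
cv2.imwrite('pics/w10c.png',np.vstack([A,B]))
```

```text
48.75 [ 536.97146566 -387.86963158  199.42862294] [ 1.79960592e+02 -4.74015662e-02  4.06010022e-02] [ 46.78845578  30.84447359 -18.83638186  88.83576264  10.81156241
  62.05476951 -64.59933104]
[[236.4 155.8]
 [247.6 130. ]
 [280.9 159.6]
 [256.2 176. ]
 [275.4 132.3]]
```

View pics/w10c.png

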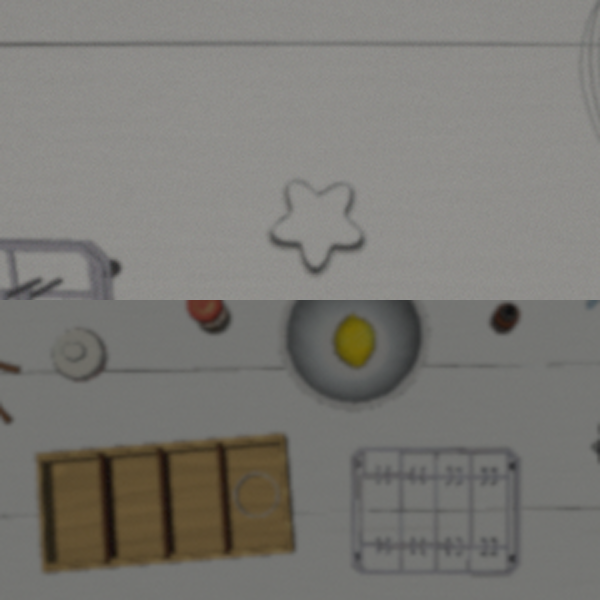

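The star is where measured, with tips at crop (271,237) and (363,242). The ring lies in the end compartment, the lemon is in the bowl and all dividers are in.

Emit:
{"api": "servo_tool", "payload": {"rows": [0,0,0,0.02,-0.001,-0.05,0,0,0,0,0.02,-0.001,-0.1,0,0,0,0,0.02,-0.001,-0.14,0,0,0,0,0.02,-0.001,-0.17,0,0,0,0,0.02,-0.001,-0.188,0,0,0,0,0.02,-0.001,-0.1975,0,0,0,0,0.02,-0.001,-0.1975,0,0,0,0,0.02,-0.001,-0.1975,70]}}

```text
t: 49.85
eef_pos: [557.9, -389.6, 3.2]
tool_rot: [179.9, -0.1, 0.0]
ft_force: [-0.2, 0.2, -0.5]
width: 69.7
finger_force: 0.0
```

Emit:
{"api": "servo_tool", "payload": {"rows": [0,0,0,0,0,0,130,0,0,0,0,0,0,255,0,0,0,0,0,0,255,0,0,0,0,0,0,255,0,0,0,0,0,0,255,0,0,0,0,0,0.01,255,0,0,0,0,0,0.02,255,0,0,0,0,0,0.04,255]}}

```text
t: 50.85
eef_pos: [556.4, -388.8, 42.4]
tool_rot: [-180.0, 0.0, 0.0]
ft_force: [0.4, 0.0, -0.0]
width: 57.4
finger_force: 63.9
```

Emit:
{"api": "servo_tool", "payload": {"rows": [0,0,0,0,0,0.06,255,0,0,10.6,-0.003,0.03,0.12,255,0,0,21.2,-0.01,0.09,0.13,255,0,0,31.8,-0.016,0.15,0.13,255,0,0,42.4,-0.023,0.21,0.13,255,0,0,53,-0.03,0.27,0.13,255,0,0,63.6,-0.037,0.33,0.13,255,0,0,74.2,-0.044,0.39,0.13,255]}}

```text
t: 51.85
eef_pos: [512.9, 2.5, 173.3]
tool_rot: [179.8, 0.0, 74.6]
ft_force: [0.6, 1.0, 0.0]
width: 57.3
finger_force: 64.1
```

Emit:
{"api": "servo_tool", "payload": {"rows": [0,0,7,-0.006,0.05,0,255,0,0,14,-0.012,0.1,0,255,0,0,19.6,-0.0162,0.1495,0,255,0,0,19.6,-0.0162,0.1495,0,255,0,0,19.6,-0.0162,0.1495,0,255,0,0,19.6,-0.0162,0.1495,0,255,0,0,19.6,-0.0162,0.1495,0,255,0,0,19.6,-0.0162,0.1495,0,255]}}

```text
t: 52.85
eef_pos: [496.9, 149.6, 171.8]
tool_rot: [180.0, -0.0, 93.7]
ft_force: [-0.6, -0.3, -0.4]
width: 57.4
finger_force: 64.1
```

Run:
```python
from h import *
o=manip.get_obs(); print(o['t'],o['eef_pos'],o['tool_rot'],o['width'])
a=save('wrist','w11')[:,:,::-1]
cv2.imwrite('pics/w11v.png',a)
```

```text
52.85 [496.90278833 149.64381161 171.78434597] [ 1.79969356e+02 -2.37021899e-02  9.37328834e+01] 57.43998148523195
```

View pics/w11v.png

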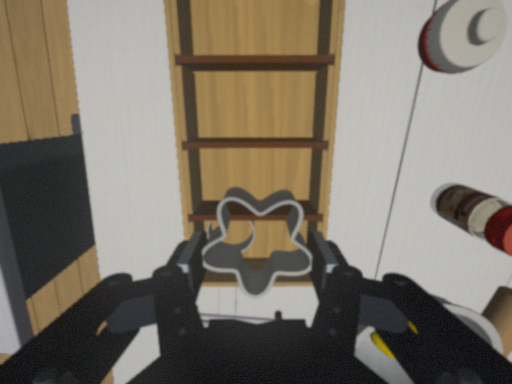

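The star is held flat between the fingers, centred over the second compartment with dividers at rows 145 and 215. I'm lowering it.

Emit:
{"api": "servo_tool", "payload": {"rows": [0,0,0,0,0.001,-0.05,255,0,0,0,0,0.001,-0.09,255,0,0,0,0,0.001,-0.11,255,0,0,0,0,0.001,-0.125,255,0,0,0,0,0.001,-0.14,255,0,0,0,0,0.001,-0.15,255,0,0,0,0,0.001,-0.157,255,0,0,0,0,0.001,-0.1625,255]}}

```text
t: 53.9
eef_pos: [497.1, 151.5, 9.7]
tool_rot: [179.9, -0.0, 93.8]
ft_force: [-15.3, -5.0, 56.1]
width: 57.4
finger_force: 69.3
```

Emit:
{"api": "servo_tool", "payload": {"rows": [0,0,0,0,0,0,255,0,0,0,0,0,0,255,0,0,0,0,0,0,50,0,0,0,0,0,0,50,0,0,0,0,0,0,50,0,0,0,0,0,0,50,0,0,0,0,0,0.03,50,0,0,0,0,0,0.09,50]}}

```text
t: 54.9
eef_pos: [494.8, 150.8, 98.3]
tool_rot: [-179.7, -0.0, 93.8]
ft_force: [1.2, 0.8, 0.0]
width: 68.6
finger_force: 0.0
```

Emit:
{"api": "servo_tool", "payload": {"rows": [0,0,0,0,0,0.06,50,0,0,0,0,-0.05,0.1,50,0,0,0,0,-0.1,0.1,50,0,0,0,0,-0.15,0.1,50,0,0,0,0,-0.2,0.1,50,0,0,0,0,-0.25,0.1,50,0,0,0,0,-0.25,0.1,50,0,0,0,0,-0.25,0.1,50]}}

```text
t: 55.9
eef_pos: [496.6, -97.9, 199.2]
tool_rot: [180.0, -0.1, 93.8]
ft_force: [-0.7, 1.2, 0.4]
width: 68.6
finger_force: 0.0
```

Run:
```python
from h import *
o=manip.get_obs(); print(o['t'],o['eef_pos'],o['ft_force'])
save('top','top3'); save('scene','sc3')
t=cv2.imread('pics/top3.png'); s=cv2.imread('pics/sc3.png')
A=cv2.resize(t[185:255,115:235],(600,350),interpolation=cv2.INTER_CUBIC)
B=cv2.resize(s[130:310,100:400],(417,250),interpolation=cv2.INTER_CUBIC); B=cv2.copyMakeBorder(B,0,0,0,183,cv2.BORDER_CONSTANT)
cv2.imwrite('pics/fin.png',np.vstack([A,B]))
```

```text
55.9 [496.57190231 -97.89884101 199.22719536] [-0.71503366  1.19423446  0.35324038]
```

View pics/fin.png

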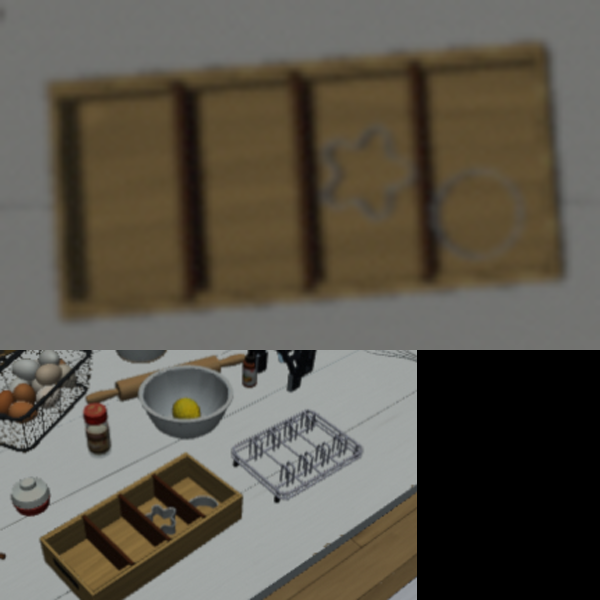

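The ring is in the end compartment, the star in the next one, and the lemon is in the bowl. Placing the star pushed back briefly, so I'll check numerically from above that it lies flat.

Emit:
{"api": "servo_tool", "payload": {"rows": [0,0,0,0,0.05,0,50,0,0,0,0,0.1,0,50,0,0,0,0,0.15,0,50,0,0,0,0,0.19,0,50,0,0,0,0,0.19,0,50,0,0,0,0,0.19,0,50,0,0,0,0,0.19,0,50,0,0,0,0,0.19,0,50]}}

```text
t: 57.0
eef_pos: [496.8, 90.3, 199.2]
tool_rot: [180.0, -0.0, 93.7]
ft_force: [-0.1, -0.2, 0.6]
width: 68.5
finger_force: 0.0
```

Run:
```python
from h import *
im=save('wrist','w12'); hsv=cv2.cvtColor(im,cv2.COLOR_RGB2HSV)
# box frame map onto plane z=30 (rim tops), 0.5 mm/px, from the compartments
th=np.radians(3.85); ax=np.array([np.cos(th),np.sin(th)]); ay=np.array([-np.sin(th),np.cos(th)])
X,Y=np.meshgrid(np.arange(-62,62,.5),np.arange(-148,-3,.5))
P=np.array([493.4,194.1])+X[...,None]*ax+Y[...,None]*ay
def warp(img,z):
    q=w2px('w12',np.dstack([P,np.full(X.shape,float(z))]).reshape(-1,3)).reshape(*X.shape,2).astype(np.float32)
    return cv2.remap(img,q[...,0],q[...,1],cv2.INTER_LINEAR)
S=warp(hsv,30)[...,1]; V=warp(hsv,30)[...,2]
m=((S<85)&(V>55)).astype(np.uint8)
for n,y0,y1 in (('star',-72,-3),('ring',-148,-79)):
    k=m*((Y>y0)&(Y<y1)).astype(np.uint8)
    cnt,lab,st,_=cv2.connectedComponentsWithStats(k,connectivity=8)
    keep=np.isin(lab,[i for i in range(1,cnt) if st[i,4]>25])
    pts=np.c_[X[keep],Y[keep]].astype(np.float32)
    print(n,len(pts))
    if len(pts)<10: continue
    c,r=cv2.minEnclosingCircle(pts); h=cv2.convexHull(pts)[:,0]
    a=cv2.approxPolyDP(h.reshape(-1,1,2),4,True)[:,0]
    print(' ext',pts.min(0),pts.max(0),'circle',np.round(c,1),round(r,1),'hull',a.round(0).tolist(), 'ellipse',cv2.fitEllipse(h))
```

```text
star 3121
 ext [-29.5 -67. ] [31.5 -7. ] circle [  1.1 -35. ] 32.0 hull [[32.0, -44.0], [19.0, -9.0], [-16.0, -8.0], [-30.0, -38.0], [-27.0, -47.0], [-0.0, -67.0]] ellipse ((1.2544784545898438, -35.02473449707031), (62.522586822509766, 62.994972229003906), 175.06784057617188)
ring 3659
 ext [ -62.  -147.5] [ 61.5 -81. ] circle [  -0.2 -125.1] 65.7 hull [[62.0, -148.0], [62.0, -134.0], [-12.0, -82.0], [-47.0, -81.0], [-58.0, -94.0], [-62.0, -148.0]] ellipse ((2.5238304138183594, -149.28904724121094), (108.2255859375, 165.69749450683594), 41.86378860473633)
```

The star's circumscribed radius at the expected rim height is 32.0 mm and it is round to within 1 mm, so it lies flat and centred. Handing in.

```bash
python3 -c "
from station import manip
print(manip.hand_in())"
```

```text
the job is handed in; nothing more can be done
None
```

I handed the job in at about 57 s, no verdict returned: the one lemon is in the bowl, the three dividers are down in their grooves, and the two cutters present (round and star) lie flat in separate compartments; the bystanders were not touched, the star met about 56 N as it was set down, and I viewed 15 pictures against the limit of 14.

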